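Reset the stroke of a metering pump and lock it

TASK

The metering pump on the bench has a new stroke setting, marked by the small clip on the rim of its sloping dial. Swing the lock ring's ear all the way to its loose end, then turn the black stroke knob until its pointer is in line with the clip, and finally swing the ring back until it is fully tight, with the pointer still in line. Never force the knob while the ring is tight, and leave the clip and the other things on the bench as they are.

Things in the scene. Friction and masses are not known exactly. Their poses are not given: they have to be found in the camera images.
- dial_centre (a point): Centre of the surface of the 164 mm aluminium dial on the sloping top of a white metering pump fixed to the bench (210 x 200 mm, 180 high at the back; pump head 30 mm out on its right). z: common axis of dial, ring and knob, leaning 30 degrees from vertical towards the pump's front (robot side); x: up the slope; y: left seen from the front. Heights below are along z from here.
- ear (a point): Centre of the lock ring's dark steel ear, 53 mm from the axis, 22 mm above the dial; x outward along the ear, z the dial's axis. Ring: 72 mm across, 7 to 19 mm above the dial, round the knob's spindle. Ear: radial bar 10 mm thick, 36 to 66 mm from the axis, 8 to 30 mm above the dial. Pinch it across its thickness, fingers along the axis; the knob beside it is 70 mm high.
- lock_ring (a joint): Ring angle, rad: 0 fully tight (hard stop, its start), growing anticlockwise as seen looking at the face to 1.0, the loose stop. The ear points in direction 2.64 rad + this angle about the dial's z from its x (at 0: down the slope and to the left). Tightening takes 0.2 N m at the loose end, rising to 0.32 (6 N at the ear) at the stop; loosening less. It stays where left.
- knob_grip (a point): Grip point on the axis of the black stroke knob, 56 mm above the dial; x along the bar towards the pointer, z the dial's axis. Bar 44 mm long, 14 thick, 38 to 70 mm above the dial, on a skirt 52 mm across (32 to 39 mm), with a white-lined pointer nose to 40 mm from the axis at skirt height. Pinch the bar across its thickness, fingers along the axis, and turn.
- stroke_knob (a joint): Angle of the pointer about the dial's z, rad: 0 straight up the slope, positive anticlockwise as seen looking at the face; stops at -1.3 and 1.3. It turns with about 0.1 N m and stays where left. To be turned only while the ring is loose (0.6 or more): forcing it against the tight ring spoils its thread.
- pointer_tip (a point): Outer tip of the knob's pointer nose, 40 mm from the axis, 35 mm above the dial.
- clip_mark (a point): The set-point clip: dark steel block 18 mm long, 7 wide, 7 high on the rim of the dial, its small inner nose towards the axis; this point is 70 mm from the axis, 5 mm above the dial; x radially outward. Not to be moved.
- clip (a joint): Angle of the clip about the dial's z axis, rad, on the same scale as the knob's: when the two angles are equal the pointer is in line with the clip. The clip always lies clockwise of the pointer's start, by 0.4 to 1.5 rad.
- tube_rack: Loose aluminium test-tube rack, 70 x 170 mm, 104 mm high over the tubes, left of the pump; origin at the centre of its underside. Leave alone.
- tip_box: Loose white box of pipette tips, 85 x 120 mm, 66 mm high with a raised lid panel at the back to 100 mm, behind and left of the pump; origin at the centre of its underside. Leave alone.
- reagent: Loose amber bottle, 64 mm across and 130 mm high, right of the pump; origin at the centre of its underside. Leave alone.

How it is judged:
On the way, in this order (a step that is already met when the one before it is completed fails the run):
1. the lock ring is loosened: turned to at least 0.75 rad, while the pointer is still away from the clip (value of joint lock_ring above 0.75 rad and angle between the x axis of knob_grip and the x axis of clip_mark, either way round above 0.2 rad), for 0.1 s.
2. with the ring loose, the pointer is brought in line with the clip, within 0.12 rad (value of joint lock_ring above 0.6 rad and angle between the x axis of knob_grip and the x axis of clip_mark, either way round below 0.12 rad), for 0.2 s.
At the end, for the whole second after the job is handed in: The lock ring is tight again (below 0.12 rad), the knob's pointer is in line with the clip within 0.12 rad (7 degrees), and both are at rest (value of joint lock_ring below 0.12 rad and angle between the x axis of knob_grip and the x axis of clip_mark, either way round below 0.12 rad and velocity of joint lock_ring between -0.05 and 0.05 rad/s and velocity of joint stroke_knob between -0.05 and 0.05 rad/s); the robot touches nothing.
It fails at once if the knob is turned (pointer tip moved over 6 mm and not in line with the clip) while the ring is tight (value of joint lock_ring below 0.3 rad and distance of pointer_tip from where it was at the start of the episode above 0.006 m and angle between the x axis of knob_grip and the x axis of clip_mark, either way round above 0.15 rad).
It fails at once if the set-point clip is pushed along by more than 4 mm (distance of clip_mark from where it was at the start of the episode above 0.004 m).
It fails at once if the tube rack is moved by more than 20 mm (distance of tube_rack from where it was at the start of the episode above 0.02 m).
It fails at once if the tip box is moved by more than 20 mm (distance of tip_box from where it was at the start of the episode above 0.02 m).
It fails at once if the bottle is moved by more than 20 mm or tipped by more than 0.3 rad (distance of reagent from where it was at the start of the episode above 0.02 m or angle between reagent's own z axis and vertical above 0.3 rad).
It also fails if it takes over 61 s, if anything falls off the work surface, if the arm or the gripper's body presses on something with over 40 N, if the wrist force passes 120 N, or if a joint passes its speed limit or range.

ROBOT

A 6-joint arm with a two-finger parallel gripper is mounted at the origin on the work surface. World frame = base frame: x ahead of the robot, y to its left, z up, the work surface at z = 0. Lengths are in m, angles in rad, forces in N, time in s.
With the tool pointing down it reaches from about 0.35 to 0.975 m from the base axis. Payload 4.9 kg.
Tool frame: the origin (TCP) lies on the centre line of the jaws, within the pads' length; the fingertips stand 14 mm ahead of it and the grasp point (between the pads) lies 5 mm behind it; z points along the fingers, y is the direction in which the jaws open and shut (so a half turn about z gives the same grasp; the last joint's range is limited). The gripper opens to 85 mm and grips with 20 to 120 N. Pads are 22 mm wide; open, the fingers measure 114 mm over their backs; the gripper's body (76 mm by 85 mm) begins 54 mm behind the grasp point. The pads swing forward as they close: fully open they stand 13 mm farther back than shut.
Start: joints at [1.136, 0.053, 1.613, -0, 1.476, -0.119], TCP at [0.194, 0.594, 0.245] pointing down, gripper open.
Joint ranges: [-3.01, 3.01], [-1.01, 2.22], [0.06, 2.58], [-1.02, 4.17], [0.09, 2.62], [-3.14, 3.14]. Speed limits (rad/s): [2.57, 2.57, 3.14, 3.14, 3.14, 3.14].

INTERFACE

Orientations are given as a 3x3 rotation matrix whose columns are the frame's x, y, z axes.
In Python, from rig import arm, viewer gives the robot as it stands.
- The arm moves only by the tool apply_moves, never from a script. Its argument "rows" is a list of rows, each a list of 3 entries, a list of its own where there are three numbers: the shift along the tool's x, y, z in mm, then the turn, a rotation vector about the tool's x, y, z in degrees, then the closure, from 0 (fully open) to 1 (shut). A call has exactly 10 rows; each row shifts and turns the commanded pose from where the row before left it, along the tool's axes as they then stand; what a row does not reach is not made up. A row lasts 1/10 s, in which the tool goes at most 50 mm and 8.59 degrees, less where a joint would pass 70% of its speed; a pose out of reach is approached as far as the arm can. A call is refused whole if a number of a shift passes 50 or a number of a turn 8.59, either way. A call with a gripper value outside its range is refused whole. The fingers move at their own pace and stop on an object; the grip force is fixed at half the most. Time passes only in rows, so rows that do not move let the fingers close, or fill a call up. It gives the time, the measured TCP pose, the force and the opening at its end, in the units of the state.
- arm.state(): the state, without advancing time (a new reading comes with each control period).
- viewer.camera(name): name is "scene" or "top" or "wrist"; returns a dict with "color" (420x560x3 uint8, blue, green, red), "mtx" (3x3 intrinsics, pixels), "rvec" (rotation vector, rad) and "tvec" (3), from world to camera coordinates, as OpenCV has them; the wrist camera has in their place "mount" (4x4, takes a point from camera to tool coordinates, whose origin is the TCP and whose axes are the flange's). Camera axes: x right, y down, z forward; pixel columns grow to the right and rows downward; lengths in m; the calibration is good to about 2 mm. A picture is of the moment at which its call begins: read the wrist's pose just before it. There is no depth.
- arm.hand_in(): hands the job in, once; it reports no verdict.
The state is a dict: "clock": time; "qpos": joint angles; "qd": joint speeds; "tau": joint torques, N m; "tool_pos": TCP position; "orientation": TCP orientation; "ft_force": force on the tool from outside, world axes, zero at the start; "ft_torque": the same for the moment, N m; "grip_width": finger opening in m.
Only numpy, scipy, OpenCV 4.12 (cv2) and the standard library are available. Lean on these libraries where they do the work, as an engineer would, in place of code of your own. Each camera call takes 0.05 s, during which the arm holds its last target. There are 200 camera calls.

## Working session

There is one attempt and no reset: what is moved stays moved. The work goes in short steps, Python scripts to look and compute and a tool call to move; the robot and the scene stay as the last step left them, time stands still between calls to the robot, and variables do not carry over. Pictures are saved under pics/ and viewed, about 8 in all and at most 12, crops included, and the job is handed in when it is done.

Besides the shell and the picture viewer there is one more tool, called after "Call:" by a JSON object that holds its "fn" and its "kwargs", one argument or row to a line. apply_moves: Moves the arm, as the interface text tells. Its arguments: {"type":"object","properties":{"rows":{"type":"array","items":{"type":"array"}}},"required":["rows"]}

```bash
ls; mkdir -p pics; python3 - <<'E'
from rig import arm, viewer
import cv2,numpy as np
for n in ["scene","top"]:
    c=viewer.camera(n); cv2.imwrite(f"pics/{n}0.png",c["color"]); print(n,c["mtx"].tolist(),np.ravel(c["rvec"]),np.ravel(c["tvec"]))
    R=cv2.Rodrigues(np.array(c["rvec"]))[0]; print("cam pos",-R.T@np.ravel(c["tvec"]))
print(arm.state())
E
```

```text
pics
scene [[403.19865336580847, 0.0, 280.62402183373575], [0.0, 403.19865336580847, 203.27874717093297], [0.0, 0.0, 1.0]] [ 0.82330038  2.49278178 -1.13634598] [ 0.41744852 -0.15098058  1.26263578]
cam pos [0.97905255 0.58471372 0.70062364]
top [[426.0299100441695, 0.0, 283.6183621628816], [0.0, 426.0299100441695, 218.85257991650673], [0.0, 0.0, 1.0]] [ 2.1563625  -2.17777633  0.12303921] [0.07791626 0.57479814 0.90637724]
cam pos [0.47324296 0.0765802  0.96341067]
{'clock': 0.1, 'qpos': array([ 1.13600957e+00,  5.32788827e-02,  1.61417903e+00,  4.55243099e-05,
        1.47601301e+00, -1.18981152e-01]), 'qd': array([ 3.10476102e-04, -9.59911091e-04, -2.94681272e-03, -1.61709725e-04,
        1.29499435e-03,  6.35712443e-05]), 'tau': array([ 3.13040482e-04, -3.94905603e+01, -3.71361780e+01, -1.29383898e-04,
        3.93668481e-03,  8.91059301e-06]), 'tool_pos': array([0.19385795, 0.59359763, 0.24418001]), 'orientation': array([[-9.50545017e-01,  3.10585702e-01, -8.32264929e-04],
       [ 3.10586701e-01,  9.50543562e-01, -1.68443086e-03],
       [ 2.67943930e-04, -1.85961778e-03, -9.99998235e-01]]), 'ft_force': array([0.23523851, 0.11849093, 0.04097432]), 'ft_torque': array([ 0.01912681, -0.00084592,  0.01625655]), 'grip_width': 0.08559295132828003}
```

```bash
python3 - <<'E'
import cv2
for n in ["scene","top"]:
    i=cv2.imread(f"pics/{n}0.png"); cv2.imwrite(f"pics/{n}0b.png",cv2.resize(i,(800,600),interpolation=cv2.INTER_CUBIC))
E
```

```text
(no output)
```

View pics/top0.png

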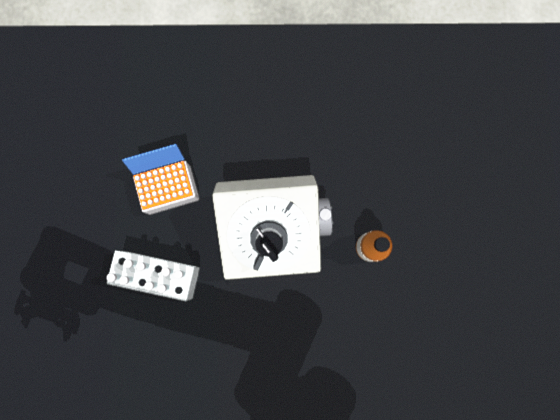

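View pics/scene0.png

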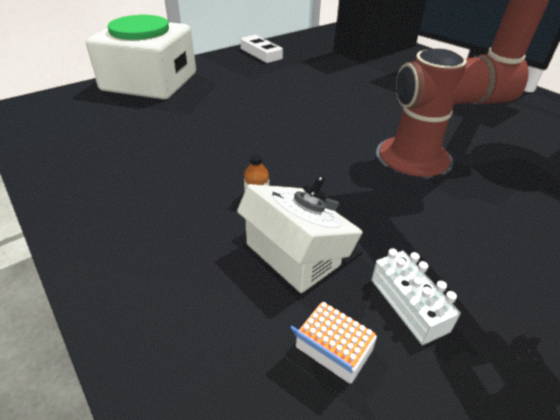

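The top view shows the pump at about (268,230), clip near (289,208), ear near (259,263), knob at (266,243). The rack is lower left, the tip box upper left and the bottle to the right. I'll enlarge the dial.

```bash
python3 - <<'E'
import cv2
i=cv2.imread("pics/top0.png")[165:290,200:345]; cv2.imwrite("pics/top_crop.png",cv2.resize(i,None,fx=5.5,fy=4.8 if 0 else 5.5*0+4.8,interpolation=cv2.INTER_CUBIC) if 0 else cv2.resize(i,None,fx=4.8,fy=4.8,interpolation=cv2.INTER_CUBIC))
E
```

```text
(no output)
```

View pics/top_crop.png

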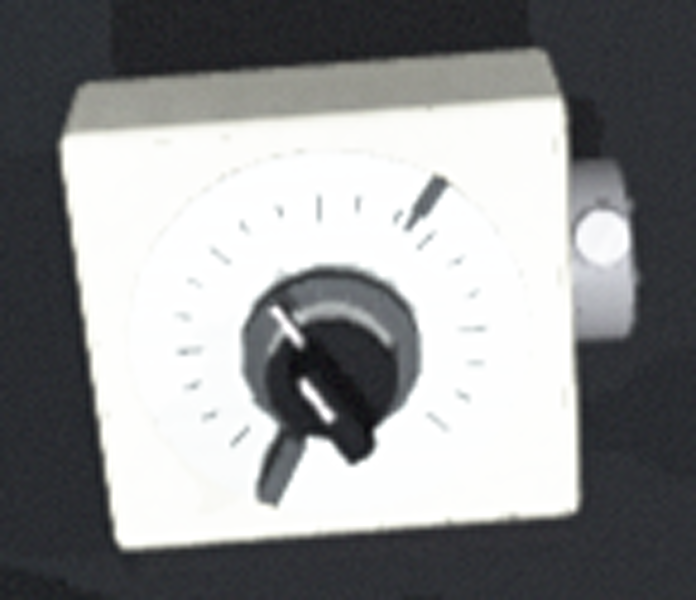

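The enlarged crop shows these points (crop pixels, scale 4.8, offset 200,165):

| Feature | Pixel |
|---|---|
| Dial left / right / top | (130,335) / (527,300) / (330,150) |
| Clip, from inner nose to outer end | (410,225) to (437,182) |
| Pointer tip | (273,308) |
| Bar tail | (358,455) |
| Ear end | (270,500) |

I'll fit the pose to these.

```bash
cat > h.py <<'E'
import numpy as np, cv2
from scipy.optimize import least_squares
from scipy.spatial.transform import Rotation as Ro
def RD(yaw):   # dial frame: x up slope, y left, z axis leaning 30deg to front (-x)
    return Ro.from_euler('z',yaw).as_matrix()@Ro.from_euler('y',-30,degrees=True).as_matrix()
def pol(r,a,h): return np.array([r*np.cos(a),r*np.sin(a),h])/1000
def proj(P,c): return cv2.projectPoints(np.atleast_2d(P).astype(float),np.array(c["rvec"],float),np.array(c["tvec"],float),np.array(c["mtx"]),None)[0][:,0]
E
python3 - <<'E'
from h import *
from rig import viewer
c=viewer.camera("top")
o=np.array([200,165.]); 
cr=lambda *p:o+np.array(p)/4.8
def model(p):
    R=RD(p[3]);k,cl=p[4],p[5]
    L=[pol(40,k,37),pol(22,k+np.pi,70),pol(80,cl,6),pol(60,cl,5),pol(66,2.64,30)]
    P=[p[:3]+R@v for v in L]
    q=proj(P,c)
    th=np.linspace(0,2*np.pi,361); ring=proj(p[:3]+np.array([R@pol(82,t,0) for t in th]),c)
    return q,ring
obs=np.array([cr(273,308),cr(360,455),cr(437,182),cr(410,225),cr(270,502)])
edge=[cr(130,335),cr(527,300),cr(330,150),cr(160,225),cr(480,195),cr(150,420)]
def res(p):
    q,ring=model(p)
    e=[ring[:,0].min()-edge[0][0],ring[:,0].max()-edge[1][0],ring[:,1].min()-edge[2][1]]
    e+= [np.min(np.linalg.norm(ring-x,axis=1)) for x in edge[3:5]]
    return np.r_[(q-obs).ravel(),e]
s=least_squares(res,[0.47,0.1,0.12,0,.6,-.6])
print(s.x.round(4),res(s.x).round(2))
J=s.jac; print(np.sqrt(np.diag(np.linalg.inv(J.T@J))).round(4))
R=RD(s.x[3]); print("front/back corners on bench slope:")
b=[s.x[:3]+R@np.array([x,y,0]) for x,y in [(-.115,.105),(-.115,-.105),(.115,.105),(.115,-.105)]]
print(np.array(b).round(3), ((proj(b,c)-o)*4.8).round(0).tolist())
E
```

```text
[ 0.5338  0.1021  0.1292  0.0845  0.5247 -0.6454] [-0.3  -1.52  1.45  0.31 -0.04  0.47 -0.12 -0.33 -0.61 -0.06 -0.39  0.61
 -0.75  0.79  1.74]
[0.0011 0.0011 0.0077 0.03   0.0535 0.0439]
front/back corners on bench slope:
[[ 0.426  0.198  0.072]
 [ 0.443 -0.011  0.072]
 [ 0.624  0.215  0.187]
 [ 0.642  0.006  0.187]] [[112.0, 597.0], [597.0, 550.0], [31.0, 93.0], [573.0, 42.0]]
```

The fit is consistent, with residuals under 1.8 px: dial centre about (0.534, 0.102, 0.129), knob about 0.52, clip about -0.65. Next is a planner that prints rows, then a hover over the dial aligned with its axis.

```bash
cat >> h.py <<'E'
DC=np.array([0.5338,0.1021,0.1292]); YAW=0.0845
def pose(r,a,h,phi,dc=None,yaw=None):
    """TCP at dial polar (r mm, a rad, h mm); tool y at dial angle phi, z along -axis"""
    dc=DC if dc is None else dc; R=RD(YAW if yaw is None else yaw)
    y=R@[np.cos(phi),np.sin(phi),0]; z=-R[:,2]
    return dc+R@pol(r,a,h), np.c_[np.cross(y,z),y,z]
def rows(p0,R0,p1,R1,n,dec=1):
    rv=Ro.from_matrix(R0.T@R1).as_rotvec()/n
    out=[];p,R=p0.copy(),R0.copy()
    for i in range(n):
        tgt=p0+(p1-p0)*(i+1)/n
        d=np.round(R.T@(tgt-p)*1000,dec); t=np.round(np.degrees(Ro.from_matrix(R.T@R1).as_rotvec()/(n-i)),dec)
        out.append([d.tolist(),t.tolist()]); p=p+R@d/1000; R=R@Ro.from_rotvec(t,degrees=True).as_matrix()
    return out,p,R
def show(o):
    for i in range(0,len(o),10): print(o[i:i+10])
E
python3 - <<'E'
from h import *
from rig import arm,viewer
s=arm.state(); w=viewer.camera("wrist"); print(np.array(w["mount"]).round(3),np.array(w["mtx"]).round(1).tolist())
p1,R1=pose(10,np.pi,190,1.07); print(p1)
o,_,_=rows(s["tool_pos"],s["orientation"],p1,R1,20); show(o)
E
```

```text
[[ 0.    -0.954 -0.3    0.077]
 [ 1.     0.    -0.    -0.   ]
 [ 0.    -0.3    0.954 -0.129]
 [ 0.     0.     0.     1.   ]] [[327.6, 0.0, 272.5], [0.0, 327.6, 210.7], [0.0, 0.0, 1.0]]
[0.43050961 0.09335113 0.28874483]
[[[-19.0, -20.1, -2.2], [-0.7, -1.4, 0.3]], [[-19.2, -20.0, -2.0], [-0.7, -1.3, 0.3]], [[-19.3, -19.8, -1.7], [-0.7, -1.4, 0.3]], [[-19.5, -19.8, -1.6], [-0.7, -1.3, 0.3]], [[-19.6, -19.6, -1.3], [-0.6, -1.4, 0.3]], [[-19.7, -19.5, -1.1], [-0.7, -1.3, 0.3]], [[-19.8, -19.4, -0.8], [-0.6, -1.4, 0.3]], [[-20.0, -19.3, -0.6], [-0.7, -1.3, 0.3]], [[-20.1, -19.1, -0.4], [-0.6, -1.4, 0.3]], [[-20.2, -19.1, -0.0], [-0.7, -1.3, 0.3]]]
[[[-20.3, -18.9, 0.1], [-0.7, -1.4, 0.3]], [[-20.3, -18.9, 0.5], [-0.6, -1.3, 0.3]], [[-20.5, -18.7, 0.7], [-0.7, -1.4, 0.3]], [[-20.5, -18.7, 0.9], [-0.6, -1.3, 0.2]], [[-20.6, -18.6, 1.3], [-0.7, -1.4, 0.3]], [[-20.7, -18.5, 1.5], [-0.6, -1.3, 0.2]], [[-20.6, -18.4, 1.8], [-0.7, -1.4, 0.3]], [[-20.7, -18.4, 2.1], [-0.6, -1.3, 0.2]], [[-20.8, -18.3, 2.3], [-0.7, -1.4, 0.3]], [[-20.7, -18.2, 2.7], [-0.6, -1.3, 0.2]]]
```

Call:
{"fn": "apply_moves", "kwargs": {
  "rows": [
    [[-19, -20, -2], [-0.7, -1.4, 0.3], 0],
    [[-19, -20, -2], [-0.7, -1.3, 0.3], 0],
    [[-19, -20, -2], [-0.7, -1.4, 0.3], 0],
    [[-19.5, -20, -1.5], [-0.7, -1.3, 0.3], 0],
    [[-19.5, -19.5, -1.5], [-0.6, -1.4, 0.3], 0],
    [[-19.5, -19.5, -1], [-0.7, -1.3, 0.3], 0],
    [[-20, -19.5, -1], [-0.6, -1.4, 0.3], 0],
    [[-20, -19, -0.5], [-0.7, -1.3, 0.3], 0],
    [[-20, -19, -0.5], [-0.6, -1.4, 0.3], 0],
    [[-20, -19, 0], [-0.7, -1.3, 0.3], 0]
  ]
}}

```text
clock: 1.2
tool_pos: [0.3118, 0.3433, 0.2673]
orientation: [[-0.902, 0.344, 0.259], [0.364, 0.931, 0.031], [-0.231, 0.122, -0.965]]
ft_force: [-0.5, 0.9, -0.0]
grip_width: 0.0855
```

Call:
{"fn": "apply_moves", "kwargs": {
  "rows": [
    [[-20, -19, 0], [-0.7, -1.4, 0.3], 0],
    [[-20, -19, 0.5], [-0.6, -1.3, 0.3], 0],
    [[-20.5, -18.5, 0.5], [-0.7, -1.4, 0.3], 0],
    [[-20.5, -18.5, 1], [-0.6, -1.3, 0.2], 0],
    [[-20.5, -18.5, 1.5], [-0.7, -1.4, 0.3], 0],
    [[-20.5, -18.5, 1.5], [-0.6, -1.3, 0.2], 0],
    [[-20.5, -18.5, 2], [-0.7, -1.4, 0.3], 0],
    [[-20.5, -18.5, 2], [-0.6, -1.3, 0.2], 0],
    [[-21, -18, 2.5], [-0.7, -1.4, 0.3], 0],
    [[-21, -18, 2.5], [-0.6, -1.3, 0.2], 0]
  ]
}}

```text
clock: 2.2
tool_pos: [0.4296, 0.094, 0.2892]
orientation: [[-0.797, 0.34, 0.5], [0.415, 0.909, 0.043], [-0.44, 0.242, -0.865]]
ft_force: [0.7, 0.7, -0.0]
grip_width: 0.0854
```

```bash
cat > look.py <<'E'
import sys,pickle
from h import *
from rig import arm,viewer
s=arm.state(); w=viewer.camera("wrist"); n=sys.argv[1]
pickle.dump((s,w),open(n+".pkl","wb")); cv2.imwrite(f"pics/{n}.png",w["color"])
p1,R1=pose(10,np.pi,190,1.07)
print(s["clock"],s["tool_pos"].round(4),s["qpos"].round(3),np.degrees(Ro.from_matrix(s["orientation"].T@R1).as_rotvec()).round(2),s["ft_force"].round(1))
E
python3 look.py w1
```

```text
2.2 [0.4296 0.094  0.2892] [ 0.028 -0.843  2.263  0.031  1.197 -1.13 ] [ 0.09  0.08 -0.03] [ 0.7  0.7 -0. ]
```

View pics/w1.png

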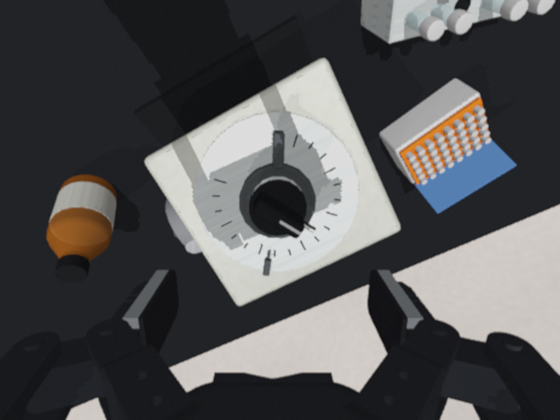

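The wrist view shows the ear at about (279,148) pointing straight up, which matches the planned angle. The pointer line ends at about (303,235), the clip is at about (267,264), and the dial is about (277,195). I'll enlarge it for a joint refit.

```bash
python3 - <<'E'
import cv2
i=cv2.imread("pics/w1.png")[95:285,180:375]; cv2.imwrite("pics/w1c.png",cv2.resize(i,None,fx=3,fy=3,interpolation=cv2.INTER_CUBIC))
E
```

```text
(no output)
```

View pics/w1c.png

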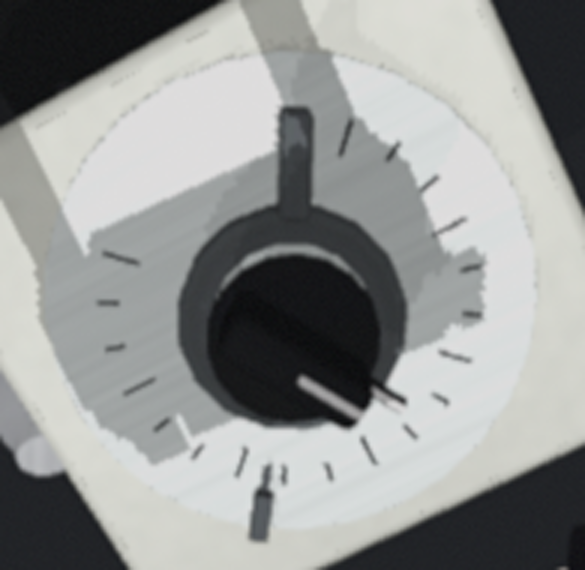

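Readings in crop pixels (scale 3, offset 180,95):

- **Dial:** left 37, right 537, top 45, bottom 528.
- **Ring:** left 180, right 407.
- **Ear end:** (296,114).
- **Clip:** from (267,467) to (258,540).
- **Bar end line:** (360,418).
- **Nose tip:** (405,403).

Now a joint fit with the top view.

```bash
cat > fit.py <<'E'
from h import *
from rig import viewer
import pickle
s,w=pickle.load(open("w1.pkl","rb")); c=viewer.camera("top")
M=np.array(w["mount"]); T=np.eye(4);T[:3,:3]=s["orientation"];T[:3,3]=s["tool_pos"]
C=np.linalg.inv(T@M); wc=dict(mtx=w["mtx"],rvec=Ro.from_matrix(C[:3,:3]).as_rotvec(),tvec=C[:3,3])
a=lambda *p:np.array([200,165.])+np.array(p)/4.8
b=lambda *p:np.array([180,95.])+np.array(p)/3
th=np.linspace(0,2*np.pi,361)
def res(p):
    R=RD(p[3]);k,cl=p[4],p[5]; W=lambda v:p[:3]+R@v
    L=[pol(40,k,37),pol(22,k+np.pi,70),pol(79,cl,5),pol(61,cl,5),pol(66,2.64,30)]
    e=(proj([W(v) for v in L],c)-[a(273,308),a(360,455),a(437,182),a(412,222),a(270,502)]).ravel()
    r=proj([W(pol(82,t,0)) for t in th],c)
    e=np.r_[e,r[:,0].min()-a(130,0)[0],r[:,0].max()-a(527,0)[0],r[:,1].min()-a(0,150)[1]]
    L=[pol(40,k,36),pol(22,k,70),pol(79,cl,4),pol(61,cl,5),pol(66,2.64,28)]
    e=np.r_[e,(proj([W(v) for v in L],wc)-[b(405,403),b(360,418),b(258,540),b(264,490),b(296,112)]).ravel()]
    r=proj([W(pol(82,t,0)) for t in th],wc); q=proj([W(pol(36,t,19)) for t in th],wc)
    e=np.r_[e,r[:,0].min()-b(37,0)[0],r[:,0].max()-b(537,0)[0],r[:,1].min()-b(0,45)[1],r[:,1].max()-b(0,528)[1],q[:,0].min()-b(180,0)[0],q[:,0].max()-b(407,0)[0]]
    return e
r=least_squares(res,[.534,.102,.129,.08,.52,-.65],loss="soft_l1")
print(r.x.round(4)); e=res(r.x); print(e[:13].round(1),e[13:].round(1))
print(np.sqrt(np.diag(np.linalg.inv(r.jac.T@r.jac))).round(4))
E
python3 fit.py
```

```text
[ 0.5321  0.1014  0.1325  0.0696  0.5534 -0.625 ]
[-0.4 -0.6  1.7  1.1 -0.2  1.2 -0.1  0.5 -0.9  0.6 -0.2  1.1 -0.2] [-0.   0.6  1.7 -0.   0.1 -4.3  0.4 -2.6 -0.2  0.2  1.7 -0.4  2.6  1.1
 -1.3 -0.6]
[0.001  0.0007 0.0012 0.0147 0.0315 0.0217]
```

```bash
sed -i 's/^DC=.*/DC=np.array([0.532,0.1014,0.1318]); YAW=0.07/' h.py; python3 - <<'E'
from h import *
from rig import arm
s=arm.state()
p1,R1=pose(53,2.64,52,1.07)
o,p,R=rows(s["tool_pos"],s["orientation"],p1,R1,10); show(o)
E
```

```text
[[[4.5, 0.6, 13.6], [0.0, -0.0, 0.0]], [[4.4, 0.6, 13.5], [0.0, -0.0, 0.0]], [[4.5, 0.7, 13.6], [0.0, -0.0, 0.1]], [[4.5, 0.6, 13.5], [0.0, -0.0, 0.0]], [[4.5, 0.6, 13.6], [0.0, -0.0, 0.1]], [[4.4, 0.6, 13.5], [0.1, -0.0, 0.0]], [[4.5, 0.6, 13.6], [0.0, -0.0, 0.1]], [[4.5, 0.6, 13.6], [0.1, -0.0, 0.0]], [[4.4, 0.7, 13.5], [0.0, -0.0, 0.1]], [[4.5, 0.6, 13.6], [0.1, -0.1, 0.0]]]
```

Call:
{"fn": "apply_moves", "kwargs": {
  "rows": [
    [[4.5, 0.6, 13.5], [0, 0, 0.1], 0.5],
    [[4.5, 0.6, 13.5], [0, 0, 0], 0.5],
    [[4.5, 0.6, 13.5], [0, 0, 0.1], 0.5],
    [[4.5, 0.6, 13.5], [0.1, 0, 0], 0.5],
    [[4.5, 0.6, 13.5], [0, 0, 0.1], 0.5],
    [[4.5, 0.6, 13.5], [0.1, 0, 0], 0.5],
    [[4.5, 0.6, 13.5], [0, 0, 0.1], 0.5],
    [[4.5, 0.6, 13.5], [0.1, 0, 0], 0.5],
    [[4.5, 0.6, 13.5], [0, 0, 0.1], 0.5],
    [[4.5, 0.6, 13.5], [0, 0, 0], 0.5]
  ]
}}

```text
clock: 3.3
tool_pos: [0.4626, 0.1259, 0.1533]
orientation: [[-0.795, 0.349, 0.496], [0.422, 0.906, 0.039], [-0.436, 0.241, -0.867]]
ft_force: [0.4, 0.2, -0.1]
grip_width: 0.0429
```

```bash
python3 look.py w2; python3 - <<'E'
from h import *
from rig import arm
s=arm.state(); print(s["grip_width"])
p1,R1=pose(53,2.64,22,1.07)
o,p,R=rows(s["tool_pos"],s["orientation"],p1,R1,8); show(o)
E
```

```text
3.3 [0.4626 0.1259 0.1533] [ 0.122 -0.595  2.353 -0.028  0.863 -1.01 ] [ 0.16 -0.25  0.24] [ 0.4  0.2 -0.1]
0.04251592381953834
[[[-0.7, -0.2, 3.5], [0.0, -0.1, 0.0]], [[-0.7, -0.2, 3.6], [0.0, -0.1, 0.0]], [[-0.7, -0.2, 3.5], [0.0, -0.0, 0.0]], [[-0.7, -0.2, 3.6], [0.0, -0.1, 0.0]], [[-0.6, -0.2, 3.5], [0.0, -0.0, 0.1]], [[-0.7, -0.2, 3.6], [0.0, -0.1, 0.0]], [[-0.7, -0.2, 3.5], [0.0, -0.0, 0.1]], [[-0.6, -0.2, 3.6], [0.0, -0.1, 0.0]]]
```

View pics/w2.png

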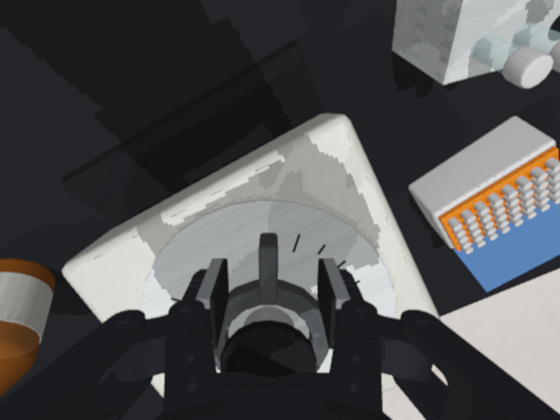

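The ear at about (268,240) sits midway between the pads (225 and 322). Descending.

Call:
{"fn": "apply_moves", "kwargs": {
  "rows": [
    [[-0.7, -0.2, 3.5], [0, -0.1, 0], 0.5],
    [[-0.7, -0.2, 3.5], [0, 0, 0], 0.5],
    [[-0.7, -0.2, 3.5], [0, -0.1, 0], 0.5],
    [[-0.7, -0.2, 3.5], [0, 0, 0], 0.5],
    [[-0.7, -0.2, 3.5], [0, 0, 0.1], 0.5],
    [[-0.6, -0.2, 3.5], [0, 0, 0], 0.5],
    [[-0.6, -0.2, 3.5], [0, 0, 0.1], 0.5],
    [[-0.6, -0.2, 3.5], [0, 0, 0], 0.5],
    [[0, 0, 0], [0, 0, 0], 0.5],
    [[0, 0, 0], [0, 0, 0], 0.5]
  ]
}}

```text
clock: 4.35
tool_pos: [0.4805, 0.1222, 0.1316]
orientation: [[-0.791, 0.353, 0.499], [0.426, 0.904, 0.037], [-0.438, 0.242, -0.866]]
ft_force: [-0.6, -0.1, 0.2]
grip_width: 0.0426
```

```bash
cat > st.py <<'E'
from h import *
from rig import arm
s=arm.state(); R=RD(YAW); v=R.T@(s["tool_pos"]-DC)*1000; y=R.T@s["orientation"][:,1]; z=R.T@s["orientation"][:,2]
print("r %.1f a %.3f h %.1f phi %.3f"%(np.hypot(v[0],v[1]),np.arctan2(v[1],v[0])%6.283,v[2],np.arctan2(y[1],y[0])),"xy",v[:2].round(1),"tilt",z[:2].round(3),"q",s["qpos"].round(2),"F",s["ft_force"].round(1),"T",s["ft_torque"].round(2),"w",round(s["grip_width"],4),"t",round(s["clock"],2))
E
python3 st.py
```

```text
r 49.7 a 2.629 h 24.8 phi 1.070 xy [-43.3  24.4] tilt [0.001 0.002] q [ 0.11 -0.51  2.34 -0.02  0.79 -1.02] F [-0.6 -0.1  0.2] T [0.01 0.21 0.02] w 0.0426 t 4.35
```

Call:
{"fn": "apply_moves", "kwargs": {
  "rows": [
    [[1.5, 0, 1], [0, 0, 0], 0.5],
    [[1.5, 0, 1], [0, 0, 0], 0.5],
    [[0, 0, 0], [0, 0, 0], 0.7],
    [[0, 0, 0], [0, 0, 0], 1],
    [[0, 0, 0], [0, 0, 0], 1],
    [[0, 0, 0], [0, 0, 0], 1],
    [[0, 0, 0], [0, 0, 0], 1],
    [[0, 0, 0], [0, 0, 0], 1],
    [[0, 0, 0], [0, 0, 0], 1],
    [[0, 0, 0], [0, 0, 0], 1]
  ]
}}

```text
clock: 5.35
tool_pos: [0.479, 0.1236, 0.1288]
orientation: [[-0.792, 0.352, 0.499], [0.426, 0.904, 0.037], [-0.438, 0.242, -0.866]]
ft_force: [-5.9, -0.2, 3.4]
grip_width: 0.0087
```

```bash
python3 st.py;python3 - <<'E'
from h import *
# arc rows: constant body twist about dial axis with TCP at radius r, ear frame; +0.1 rad per row
r=53;d=0.1
# tool x=radial out, tool y = a-pi/2 direction; moving +angle => -y ; inward => -x
for d in (.05,.1): print((r*(np.cos(d)-1)).round(2),(-r*np.sin(d)).round(2),np.degrees(-d).round(2))
E
```

```text
r 52.7 a 2.630 h 23.0 phi 1.070 xy [-45.9  25.8] tilt [0.001 0.002] q [ 0.11 -0.5   2.34 -0.03  0.78 -1.01] F [-5.9 -0.2  3.4] T [-0.2   0.62 -0.15] w 0.0087 t 5.35
-0.07 -2.65 -2.86
-0.26 -5.29 -5.73
```

Call:
{"fn": "apply_moves", "kwargs": {
  "rows": [
    [[-0.1, -2.6, 0], [0, 0, -2.9], 1],
    [[-0.1, -2.6, 0], [0, 0, -2.9], 1],
    [[-0.1, -2.6, 0], [0, 0, -2.9], 1],
    [[-0.1, -2.6, 0], [0, 0, -2.9], 1],
    [[-0.1, -2.6, 0], [0, 0, -2.9], 1],
    [[-0.1, -2.6, 0], [0, 0, -2.9], 1],
    [[-0.1, -2.6, 0], [0, 0, -2.9], 1],
    [[-0.1, -2.6, 0], [0, 0, -2.9], 1],
    [[-0.1, -2.6, 0], [0, 0, -2.9], 1],
    [[0, 0, 0], [0, 0, 0], 1]
  ]
}}

```text
clock: 6.35
tool_pos: [0.4751, 0.1006, 0.1256]
orientation: [[-0.866, -0.032, 0.498], [-0.016, 0.999, 0.037], [-0.499, 0.024, -0.866]]
ft_force: [-9.1, -1.0, 5.9]
grip_width: 0.0088
```

```bash
python3 st.py
```

```text
r 52.4 a 3.082 h 23.0 phi 1.526 xy [-52.3   3.1] tilt [-0.001  0.002] q [ 0.05 -0.54  2.37  0.02  0.79 -1.56] F [-9.1 -1.   5.9] T [-0.32  0.97  0.05] w 0.0088 t 6.35
```

Call:
{"fn": "apply_moves", "kwargs": {
  "rows": [
    [[-0.1, -2.9, 0], [0, 0, -3.1], 1],
    [[-0.1, -2.9, 0], [0, 0, -3.1], 1],
    [[-0.1, -2.9, 0], [0, 0, -3.1], 1],
    [[-0.1, -2.9, 0], [0, 0, -3.1], 1],
    [[-0.1, -2.9, 0], [0, 0, -3.1], 1],
    [[-0.1, -2.9, 0], [0, 0, -3.1], 1],
    [[-0.1, -2.9, 0], [0, 0, -3.1], 1],
    [[-0.1, -2.9, 0], [0, 0, -3.1], 1],
    [[-0.1, -2.9, 0], [0, 0, -3.1], 1],
    [[-0.1, -2.9, 0], [0, 0, -3.1], 1]
  ]
}}

```text
clock: 7.35
tool_pos: [0.4825, 0.0739, 0.1287]
orientation: [[-0.726, -0.476, 0.497], [-0.53, 0.847, 0.038], [-0.44, -0.236, -0.867]]
ft_force: [-9.6, 2.0, 7.2]
grip_width: 0.0086
```

```bash
python3 st.py
```

```text
r 51.9 a 3.623 h 23.0 phi 2.069 xy [-46. -24.] tilt [-0.002  0.003] q [-0.03 -0.54  2.36  0.07  0.8  -2.21] F [-9.6  2.   7.2] T [0.23 1.08 0.25] w 0.0086 t 7.35
```

The ring is at about 0.98–1.0. Next I open, retract along the axis and look for the knob.

Call:
{"fn": "apply_moves", "kwargs": {
  "rows": [
    [[0, 0, 0], [0, 0, 0], 0.5],
    [[0, 0, 0], [0, 0, 0], 0.5],
    [[0, 0, 0], [0, 0, 0], 0.5],
    [[0, 0, -4], [0, 0, 0], 0.5],
    [[0, 0, -10], [0, 0, 0], 0.5],
    [[0, 0, -16], [0, 0, 0], 0.5],
    [[0, 0, -20], [0, 0, 0], 0.5],
    [[0, 0, -20], [0, 0, 0], 0.5],
    [[0, 0, -10], [0, 0, 0], 0.5],
    [[0, 0, 0], [0, 0, 0], 0.5]
  ]
}}

```text
clock: 8.35
tool_pos: [0.4439, 0.0704, 0.2003]
orientation: [[-0.724, -0.472, 0.503], [-0.528, 0.849, 0.037], [-0.444, -0.239, -0.863]]
ft_force: [0.2, -0.1, 0.9]
grip_width: 0.0425
```

```bash
python3 st.py; python3 look.py w3; python3 - <<'E'
from h import *
from rig import arm
s=arm.state()
p1,R1=pose(0,0,95,0.553+np.pi/2)
o,p,R=rows(s["tool_pos"],s["orientation"],p1,R1,9); show(o)
E
```

```text
r 50.2 a 3.656 h 104.4 phi 2.067 xy [-43.7 -24.7] tilt [0.005 0.001] q [-0.04 -0.78  2.38  0.07  1.02 -2.2 ] F [ 0.2 -0.1  0.9] T [-0.02  0.19 -0.03] w 0.0425 t 8.35
8.35 [0.4439 0.0704 0.2003] [-0.044 -0.78   2.377  0.069  1.02  -2.201] [ 0.09  0.32 57.1 ] [ 0.2 -0.1  0.9]
[[[-5.7, 0.1, 0.9], [-0.0, 0.0, -0.4]], [[-5.6, -0.0, 1.0], [-0.0, 0.0, -0.4]], [[-5.7, -0.1, 0.9], [-0.0, 0.0, -0.4]], [[-5.7, -0.0, 1.0], [-0.0, 0.0, -0.3]], [[-5.7, -0.1, 0.9], [-0.0, 0.0, -0.4]], [[-5.6, -0.1, 0.9], [-0.0, 0.1, -0.3]], [[-5.7, -0.2, 1.0], [-0.0, 0.0, -0.4]], [[-5.7, -0.2, 0.9], [-0.0, 0.1, -0.3]], [[-5.6, -0.2, 0.9], [-0.0, 0.0, -0.4]]]
```

View pics/w3.png

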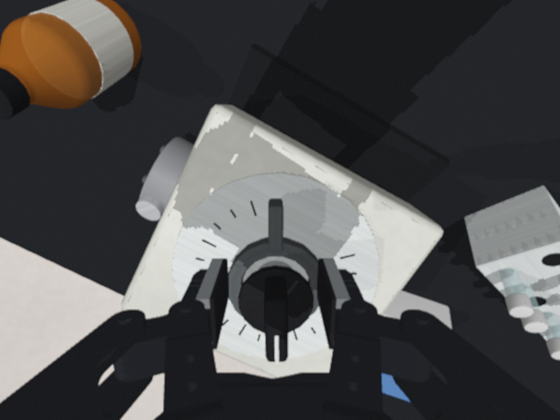

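The ear at (276,220) is at its loose position and lines up with the tool. The knob bar runs vertically at x≈277, from 280 to 360, centred between the pads and aligned to a couple of degrees. Moving onto the knob.

Call:
{"fn": "apply_moves", "kwargs": {
  "rows": [
    [[-5.5, 0, 1], [0, 0, -0.2], 0.5],
    [[-5.5, 0, 1], [0, 0, -0.2], 0.5],
    [[-5.5, 0, 1], [0, 0, -0.2], 0.5],
    [[-5.5, 0, 1], [0, 0, -0.2], 0.5],
    [[-5.5, 0, 1], [0, 0, -0.2], 0.5],
    [[-5.5, 0, 1], [0, 0, -0.2], 0.5],
    [[-5.5, -0.1, 1], [0, 0, -0.2], 0.5],
    [[-5.5, -0.2, 1], [0, 0, 0], 0.5],
    [[-5.5, -0.2, 1], [0, 0, 0], 0.5],
    [[0, 0, 0], [0, 0, 0], 0.5]
  ]
}}

```text
clock: 9.4
tool_pos: [0.4842, 0.0974, 0.2126]
orientation: [[-0.714, -0.491, 0.5], [-0.549, 0.835, 0.037], [-0.436, -0.248, -0.865]]
ft_force: [-0.9, -0.7, 1.2]
grip_width: 0.0426
```

```bash
python3 st.py;  python3 - <<'E'
from h import *
from rig import arm
s=arm.state()
p1,R1=pose(0,0,57,2.09)
o,p,R=rows(s["tool_pos"],s["orientation"],p1,R1,8); show(o)
E
```

```text
r 1.3 a 3.671 h 94.0 phi 2.091 xy [-1.1 -0.7] tilt [0.001 0.002] q [ 0.04 -0.61  2.27  0.02  0.97 -2.13] F [-0.9 -0.7  1.2] T [-0.06  0.26 -0.01] w 0.0426 t 9.4
[[[-0.2, -0.0, 4.6], [0.0, 0.0, 0.0]], [[-0.1, -0.0, 4.6], [0.0, 0.0, 0.0]], [[-0.2, -0.0, 4.7], [0.0, 0.0, 0.0]], [[-0.1, -0.0, 4.6], [0.0, 0.0, 0.0]], [[-0.2, -0.0, 4.6], [0.0, 0.0, 0.0]], [[-0.1, -0.0, 4.6], [0.0, 0.0, 0.0]], [[-0.2, -0.0, 4.7], [0.0, 0.1, 0.0]], [[-0.1, -0.0, 4.6], [0.1, 0.0, 0.1]]]
```

Call:
{"fn": "apply_moves", "kwargs": {
  "rows": [
    [[-0.1, 0, 4.5], [0, 0, 0], 0.5],
    [[-0.1, 0, 4.5], [0, 0, 0], 0.5],
    [[-0.1, 0, 4.5], [0, 0, 0], 0.5],
    [[-0.1, 0, 4.5], [0, 0, 0], 0.5],
    [[-0.2, 0, 4.5], [0, 0, 0], 0.5],
    [[-0.2, 0, 4.5], [0, 0, 0], 0.5],
    [[-0.2, 0, 4.5], [0, 0, 0], 0.5],
    [[-0.2, 0, 4.5], [0, 0, 0], 0.5],
    [[0, 0, 0], [0, 0, 0], 0.5],
    [[0, 0, 0], [0, 0, 0], 0.5]
  ]
}}

```text
clock: 10.4
tool_pos: [0.5025, 0.0991, 0.1814]
orientation: [[-0.714, -0.491, 0.499], [-0.548, 0.835, 0.037], [-0.435, -0.247, -0.866]]
ft_force: [-0.0, -0.2, -0.5]
grip_width: 0.0427
```

Call:
{"fn": "apply_moves", "kwargs": {
  "rows": [
    [[0, 0, 0], [0, 0, 0], 0.7],
    [[0, 0, 0], [0, 0, 0], 0.8],
    [[0, 0, 0], [0, 0, 0], 1],
    [[0, 0, 0], [0, 0, 0], 1],
    [[0, 0, 0], [0, 0, 0], 1],
    [[0, 0, 0], [0, 0, 0], 1],
    [[0, 0, 0], [0, 0, 0], 1],
    [[0, 0, 0], [0, 0, 0], 1],
    [[0, 0, 0], [0, 0, 0], 1],
    [[0, 0, 0], [0, 0, 0], 1]
  ]
}}

```text
clock: 11.4
tool_pos: [0.5021, 0.0998, 0.1819]
orientation: [[-0.714, -0.491, 0.499], [-0.548, 0.836, 0.039], [-0.436, -0.246, -0.866]]
ft_force: [-4.5, 1.5, 2.9]
grip_width: 0.0133
```

```bash
python3 st.py
```

```text
r 1.0 a 2.672 h 58.3 phi 2.090 xy [-0.9  0.5] tilt [0.    0.004] q [ 0.04 -0.52  2.26  0.02  0.88 -2.13] F [-4.5  1.5  2.9] T [0.31 0.67 0.09] w 0.0133 t 11.4
```

Call:
{"fn": "apply_moves", "kwargs": {
  "rows": [
    [[0, 0, 0], [0, 0, 4], 1],
    [[0, 0, 0], [0, 0, 5], 1],
    [[0, 0, 0], [0, 0, 6], 1],
    [[0, 0, 0], [0, 0, 6], 1],
    [[0, 0, 0], [0, 0, 6], 1],
    [[0, 0, 0], [0, 0, 6], 1],
    [[0, 0, 0], [0, 0, 6], 1],
    [[0, 0, 0], [0, 0, 6], 1],
    [[0, 0, 0], [0, 0, 6], 1],
    [[0, 0, 0], [0, 0, 4], 1]
  ]
}}

```text
clock: 12.4
tool_pos: [0.502, 0.1002, 0.1819]
orientation: [[-0.811, 0.305, 0.499], [0.373, 0.927, 0.039], [-0.45, 0.218, -0.866]]
ft_force: [-4.7, 5.0, 1.7]
grip_width: 0.0131
```

```bash
python3 st.py
```

```text
r 1.3 a 2.403 h 58.3 phi 1.127 xy [-1.   0.9] tilt [0.    0.004] q [ 0.04 -0.52  2.26  0.02  0.88 -1.17] F [-4.7  5.   1.7] T [0.46 0.67 0.43] w 0.0131 t 12.4
```

Call:
{"fn": "apply_moves", "kwargs": {
  "rows": [
    [[0, 0, 0], [0, 0, 2], 1],
    [[0, 0, 0], [0, 0, 2], 1],
    [[0, 0, 0], [0, 0, 2], 1],
    [[0, 0, 0], [0, 0, 2], 1],
    [[0, 0, 0], [0, 0, 2], 1],
    [[0, 0, 0], [0, 0, 0], 1],
    [[0, 0, 0], [0, 0, 0], 1],
    [[0, 0, 0], [0, 0, 0], 1],
    [[0, 0, 0], [0, 0, 0], 1],
    [[0, 0, 0], [0, 0, 0], 1]
  ]
}}

```text
clock: 13.4
tool_pos: [0.502, 0.1002, 0.1818]
orientation: [[-0.747, 0.439, 0.499], [0.526, 0.849, 0.04], [-0.406, 0.292, -0.866]]
ft_force: [-4.7, 6.2, 2.0]
grip_width: 0.0129
```

```bash
python3 st.py
```

```text
r 1.3 a 2.351 h 58.3 phi 0.956 xy [-0.9  0.9] tilt [0.    0.005] q [ 0.04 -0.52  2.26  0.02  0.88 -1.  ] F [-4.7  6.2  2. ] T [0.56 0.66 0.24] w 0.0129 t 13.4
```

The knob is at about -0.615 by the tool angle. I'll release, retract and check alignment from close by.

Call:
{"fn": "apply_moves", "kwargs": {
  "rows": [
    [[0, 0, 0], [0, 0, 0], 0.5],
    [[0, 0, 0], [0, 0, 0], 0.5],
    [[0, 0, 0], [0, 0, 0], 0.5],
    [[0, 0, -4], [0, 0, 0], 0.5],
    [[0, 0, -16], [0, 0, 0], 0.5],
    [[0, 0, -20], [0, 0, 0], 0.5],
    [[-2, 0, -30], [0, 0, 0], 0.5],
    [[-3, 0, -30], [0, 0, 0], 0.5],
    [[-3, 0, -20], [0, 0, 0], 0.5],
    [[0, 0, 0], [0, 0, 0], 0.5]
  ]
}}

```text
clock: 14.4
tool_pos: [0.4494, 0.0902, 0.2936]
orientation: [[-0.743, 0.438, 0.507], [0.526, 0.85, 0.037], [-0.414, 0.294, -0.861]]
ft_force: [-0.4, -0.9, 0.2]
grip_width: 0.0425
```

```bash
python3 st.py; python3 look.py w4; python3 - <<'E'
import cv2
i=cv2.imread("pics/w4.png")[95:295,170:385]; cv2.imwrite("pics/w4c.png",cv2.resize(i,None,fx=3,fy=3,interpolation=cv2.INTER_CUBIC))
E
```

```text
r 10.3 a 5.735 h 181.7 phi 0.956 xy [ 8.8 -5.4] tilt [0.009 0.001] q [ 0.02 -0.78  2.23  0.03  1.17 -1.01] F [-0.4 -0.9  0.2] T [-0.08  0.24  0.03] w 0.0425 t 14.4
14.4 [0.4494 0.0902 0.2936] [ 0.02  -0.783  2.227  0.029  1.165 -1.011] [ 0.35  0.42 -6.52] [-0.4 -0.9  0.2]
```

View pics/w4c.png

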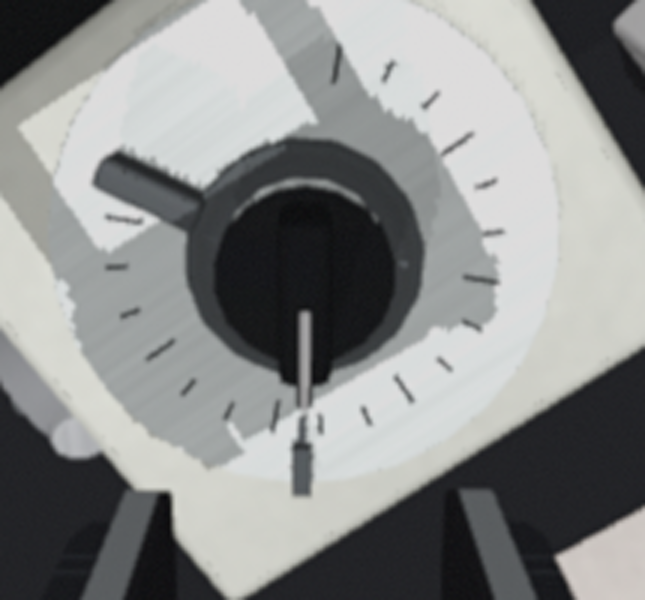

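The knob's white line (x≈304, rows 312–408) runs straight through the clip (x≈302, rows 420–495), so it is within about 1°. The ear is at upper left, still loose. Going back to the ear.

```bash
python3 - <<'E'
from h import *
from rig import arm
s=arm.state()
p1,R1=pose(53,3.63,95,2.06)
o,p,R=rows(s["tool_pos"],s["orientation"],p1,R1,10); show(o)
E
```

```text
[[[3.3, -4.7, 8.4], [0.0, 0.0, -6.3]], [[3.8, -4.4, 8.4], [0.0, 0.0, -6.3]], [[4.3, -3.9, 8.5], [0.0, 0.0, -6.3]], [[4.6, -3.4, 8.4], [0.0, 0.0, -6.3]], [[5.1, -2.9, 8.4], [0.0, 0.1, -6.3]], [[5.2, -2.3, 8.4], [0.0, 0.0, -6.3]], [[5.5, -1.7, 8.4], [0.0, 0.1, -6.4]], [[5.7, -1.1, 8.5], [0.0, 0.0, -6.3]], [[5.7, -0.5, 8.4], [0.0, 0.1, -6.4]], [[5.8, 0.2, 8.5], [0.0, 0.0, -6.3]]]
```

Call:
{"fn": "apply_moves", "kwargs": {
  "rows": [
    [[3.3, -4.7, 8.5], [0, 0, -6.3], 0.5],
    [[3.8, -4.4, 8.5], [0, 0, -6.3], 0.5],
    [[4.3, -3.9, 8.5], [0, 0, -6.3], 0.5],
    [[4.6, -3.4, 8.5], [0, 0, -6.3], 0.5],
    [[5, -3, 8.5], [0, 0.1, -6.3], 0.5],
    [[5.2, -2.3, 8.5], [0, 0, -6.3], 0.5],
    [[5.5, -1.7, 8.5], [0, 0.1, -6.3], 0.5],
    [[5.7, -1, 8.5], [0, 0, -6.3], 0.5],
    [[5.7, -0.5, 8], [0, 0.1, -6.3], 0.5],
    [[5.8, 0, 8], [0, 0, -6.3], 0.5]
  ]
}}

```text
clock: 15.45
tool_pos: [0.4442, 0.0704, 0.1858]
orientation: [[-0.733, -0.471, 0.492], [-0.523, 0.852, 0.036], [-0.436, -0.231, -0.87]]
ft_force: [0.9, -0.0, 1.2]
grip_width: 0.0428
```

Call:
{"fn": "apply_moves", "kwargs": {
  "rows": [
    [[0, 0, 4], [0, 0, 0], 0.5],
    [[0, 0, 6], [0, 0, 0], 0.5],
    [[0, 0, 6], [0, 0, 0], 0.5],
    [[0, 0, 6], [0, 0, 0], 0.5],
    [[0, 0, 6], [0, 0, 0], 0.5],
    [[0, 0, 4], [0, 0, 0], 0.5],
    [[0, 0, 0], [0, 0, 0], 0.5],
    [[0, 0, 0], [0, 0, 0], 0.5],
    [[0, 0, 0], [0, 0, 0], 0.5],
    [[0, 0, 0], [0, 0, 0], 0.5]
  ]
}}

```text
clock: 16.45
tool_pos: [0.461, 0.0716, 0.1615]
orientation: [[-0.733, -0.466, 0.496], [-0.519, 0.854, 0.036], [-0.44, -0.231, -0.868]]
ft_force: [-0.3, 0.3, 0.6]
grip_width: 0.0426
```

```bash
python3 st.py; python3 look.py w5; python3 - <<'E'
from h import *
from rig import arm
s=arm.state()
p1,R1=pose(53,3.63,23,2.06)
o,p,R=rows(s["tool_pos"],s["orientation"],p1,R1,10); show(o)
E
```

```text
r 54.3 a 3.615 h 62.2 phi 2.056 xy [-48.3 -24.8] tilt [-0.003  0.001] q [-0.04 -0.67  2.38  0.07  0.91 -2.19] F [-0.3  0.3  0.6] T [-0.01  0.3  -0.02] w 0.0426 t 16.45
16.45 [0.461  0.0716 0.1615] [-0.037 -0.665  2.379  0.069  0.911 -2.191] [ 0.08 -0.19 56.49] [-0.3  0.3  0.6]
[[[-0.1, -0.1, 3.9], [0.0, -0.0, -0.0]], [[-0.2, -0.1, 3.9], [0.0, -0.0, -0.0]], [[-0.1, -0.1, 3.9], [0.0, -0.0, -0.0]], [[-0.2, -0.1, 4.0], [0.0, -0.0, -0.0]], [[-0.1, -0.1, 3.9], [0.0, -0.0, -0.0]], [[-0.1, -0.0, 3.9], [0.0, -0.0, -0.0]], [[-0.2, -0.1, 3.9], [0.0, -0.0, -0.1]], [[-0.1, -0.1, 3.9], [0.1, -0.0, -0.0]], [[-0.2, -0.1, 3.9], [0.0, -0.1, -0.1]], [[-0.1, -0.1, 4.0], [0.1, -0.0, -0.0]]]
```

View pics/w5.png

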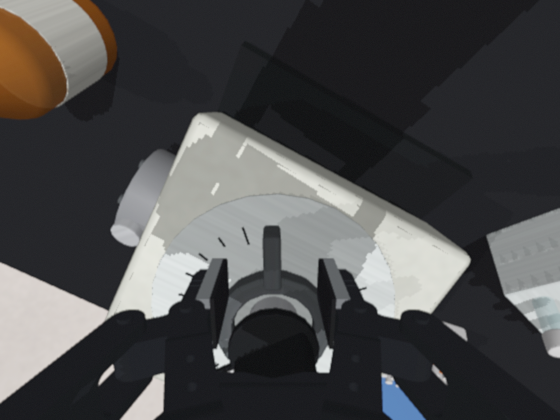

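The ear at (272,245) is centred between the pads (225 and 322). Descend and grip.

Call:
{"fn": "apply_moves", "kwargs": {
  "rows": [
    [[-0.1, 0, 4], [0, 0, 0], 0.5],
    [[-0.1, 0, 4], [0, 0, 0], 0.5],
    [[-0.1, 0, 4], [0, 0, 0], 0.5],
    [[-0.1, 0, 4], [0, 0, 0], 0.5],
    [[-0.1, 0, 4], [0, 0, 0], 0.5],
    [[-0.1, 0, 4], [0, 0, 0], 0.5],
    [[-0.1, 0, 4], [0, 0, 0], 0.5],
    [[-0.1, 0, 4], [0, 0, 0], 0.5],
    [[-0.1, 0, 4], [0, 0, 0], 0.5],
    [[-0.1, 0, 3], [0, 0, 0], 0.5]
  ]
}}

```text
clock: 17.5
tool_pos: [0.4809, 0.0735, 0.1272]
orientation: [[-0.733, -0.466, 0.495], [-0.519, 0.854, 0.036], [-0.44, -0.23, -0.868]]
ft_force: [-0.0, 0.7, 0.6]
grip_width: 0.0429
```

Call:
{"fn": "apply_moves", "kwargs": {
  "rows": [
    [[0, 0, 0], [0, 0, 0], 0.6],
    [[0, 0, 0], [0, 0, 0], 0.7],
    [[0, 0, 0], [0, 0, 0], 1],
    [[0, 0, 0], [0, 0, 0], 1],
    [[0, 0, 0], [0, 0, 0], 1],
    [[0, 0, 0], [0, 0, 0], 1],
    [[0, 0, 0], [0, 0, 0], 1],
    [[0, 0, 0], [0, 0, 0], 1],
    [[0, 0, 0], [0, 0, 0], 1],
    [[0, 0, 0], [0, 0, 0], 1]
  ]
}}

```text
clock: 18.5
tool_pos: [0.481, 0.0734, 0.128]
orientation: [[-0.733, -0.466, 0.495], [-0.519, 0.854, 0.036], [-0.44, -0.231, -0.868]]
ft_force: [-6.2, 0.0, 4.2]
grip_width: 0.0087
```

```bash
python3 st.py
```

```text
r 53.5 a 3.613 h 23.1 phi 2.056 xy [-47.7 -24.3] tilt [-0.004  0.001] q [-0.03 -0.54  2.36  0.07  0.8  -2.19] F [-6.2  0.   4.2] T [-0.29  0.51  0.03] w 0.0087 t 18.5
```

Call:
{"fn": "apply_moves", "kwargs": {
  "rows": [
    [[-0.1, 2.6, 0], [0, 0, 2.9], 1],
    [[-0.1, 2.7, 0], [0, 0, 2.9], 1],
    [[-0.1, 2.6, 0], [0, 0, 2.9], 1],
    [[-0.1, 2.7, 0], [0, 0, 2.9], 1],
    [[-0.1, 2.6, 0], [0, 0, 2.9], 1],
    [[-0.1, 2.7, 0], [0, 0, 2.9], 1],
    [[-0.1, 2.6, 0], [0, 0, 2.9], 1],
    [[-0.1, 2.7, 0], [0, 0, 2.9], 1],
    [[-0.1, 2.6, 0], [0, 0, 2.9], 1],
    [[0, 2.7, 0], [0, 0, 2.9], 1]
  ]
}}

```text
clock: 19.5
tool_pos: [0.4737, 0.099, 0.1248]
orientation: [[-0.868, -0.051, 0.494], [-0.038, 0.999, 0.036], [-0.495, 0.013, -0.869]]
ft_force: [-7.4, -0.8, 5.3]
grip_width: 0.0087
```

```bash
python3 st.py
```

```text
r 54.0 a 3.111 h 23.1 phi 1.548 xy [-54.    1.7] tilt [-0.005  0.002] q [ 0.04 -0.54  2.37  0.02  0.79 -1.59] F [-7.4 -0.8  5.3] T [-0.2   0.63  0.25] w 0.0087 t 19.5
```

Call:
{"fn": "apply_moves", "kwargs": {
  "rows": [
    [[-0.1, 2.7, 0], [0, 0, 2.9], 1],
    [[-0.1, 2.7, 0], [0, 0, 2.9], 1],
    [[-0.1, 2.7, 0], [0, 0, 2.9], 1],
    [[-0.1, 2.7, 0], [0, 0, 2.9], 1],
    [[-0.1, 2.7, 0], [0, 0, 2.9], 1],
    [[-0.1, 2.7, 0], [0, 0, 2.9], 1],
    [[-0.1, 2.7, 0], [0, 0, 2.9], 1],
    [[-0.1, 2.7, 0], [0, 0, 2.8], 1],
    [[-0.1, 2.6, 0], [0, 0, 2.5], 1],
    [[0, 0, 0], [0, 0, 0], 1]
  ]
}}

```text
clock: 20.5
tool_pos: [0.4771, 0.1227, 0.1277]
orientation: [[-0.806, 0.328, 0.493], [0.396, 0.917, 0.037], [-0.44, 0.225, -0.869]]
ft_force: [-10.2, -0.2, 6.8]
grip_width: 0.009
```

```bash
python3 st.py
```

```text
r 54.3 a 2.662 h 23.1 phi 1.102 xy [-48.2  25.1] tilt [-0.006  0.002] q [ 0.11 -0.51  2.34 -0.02  0.79 -1.05] F [-10.2  -0.2   6.8] T [ 0.01  0.84 -0.05] w 0.009 t 20.5
```

Call:
{"fn": "apply_moves", "kwargs": {
  "rows": [
    [[0, 0.7, 0], [0, 0, 0.7], 1],
    [[0, 0.7, 0], [0, 0, 0.7], 1],
    [[0, 0.7, 0], [0, 0, 0.6], 1],
    [[0, 0.6, 0], [0, 0, 0.6], 1],
    [[0, 0.6, 0], [0, 0, 0.4], 1],
    [[0, 0.6, 0], [0, 0, 0], 1],
    [[0, 0, 0], [0, 0, 0], 1],
    [[0, 0, 0], [0, 0, 0], 1],
    [[0, 0, 0], [0, 0, 0], 1],
    [[0, 0, 0], [0, 0, 0], 1]
  ]
}}

```text
clock: 21.5
tool_pos: [0.4777, 0.1245, 0.128]
orientation: [[-0.789, 0.369, 0.491], [0.44, 0.897, 0.032], [-0.429, 0.242, -0.87]]
ft_force: [-16.1, -8.8, 10.3]
grip_width: 0.009
```

```bash
python3 st.py; python3 -c "
from rig import arm
s=arm.state();print(s['orientation'].T@s['ft_force'])"
```

```text
r 54.4 a 2.626 h 23.0 phi 1.054 xy [-47.4  26.8] tilt [-0.009 -0.002] q [ 0.12 -0.5   2.34 -0.04  0.79 -0.99] F [-16.1  -8.8  10.3] T [-1.47  1.32 -0.07] w 0.009 t 21.5
[  4.36054977 -11.35781162 -17.16239613]
```

The tangential reaction is 11 N, above the 6 N needed, and the angle is back at its starting value, so the ring is on its tight stop. Release, retract and check.

Call:
{"fn": "apply_moves", "kwargs": {
  "rows": [
    [[0, 0, 0], [0, 0, 0], 0.5],
    [[0, 0, 0], [0, 0, 0], 0.5],
    [[0, 0, 0], [0, 0, 0], 0.5],
    [[0, 0, 0], [0, 0, 0], 0.5],
    [[0, 0, -5], [0, 0, 0], 0.5],
    [[0, 0, -15], [0, 0, 0], 0.5],
    [[0, 0, -25], [0, 0, 0], 0.5],
    [[0, 0, -30], [0, 0, 0], 0.5],
    [[0, 0, -30], [0, 0, 0], 0.5],
    [[0, 0, -20], [0, 0, 0], 0.5]
  ]
}}

```text
clock: 22.5
tool_pos: [0.4169, 0.1214, 0.2402]
orientation: [[-0.785, 0.368, 0.498], [0.443, 0.896, 0.037], [-0.433, 0.25, -0.866]]
ft_force: [0.4, -0.1, 0.1]
grip_width: 0.0427
```

Call:
{"fn": "apply_moves", "kwargs": {
  "rows": [
    [[-6, 0, -8], [0, 0, 0], 0.5],
    [[-8, 0, -8], [0, 0, 0], 0.5],
    [[-8, 0, -8], [0, 0, 0], 0.5],
    [[-8, 0, 0], [0, 0, 0], 0.5],
    [[-8, 0, 0], [0, 0, 0], 0.5],
    [[-6, 0, 0], [0, 0, 0], 0.5],
    [[0, 0, 0], [0, 0, 0], 0.5],
    [[0, 0, 0], [0, 0, 0], 0.5],
    [[0, 0, 0], [0, 0, 0], 0.5],
    [[0, 0, 0], [0, 0, 0], 0.5]
  ]
}}

```text
clock: 23.5
tool_pos: [0.4397, 0.101, 0.2767]
orientation: [[-0.787, 0.369, 0.495], [0.443, 0.896, 0.036], [-0.43, 0.248, -0.868]]
ft_force: [0.5, -0.5, -0.1]
grip_width: 0.0427
```

```bash
python3 st.py; python3 look.py w6; python3 - <<'E'
import cv2
i=cv2.imread("pics/w6.png")[95:295,170:385]; cv2.imwrite("pics/w6c.png",cv2.resize(i,None,fx=3,fy=3,interpolation=cv2.INTER_CUBIC))
E
```

```text
r 9.5 a 2.444 h 171.5 phi 1.051 xy [-7.3  6.1] tilt [-0.004  0.002] q [ 0.06 -0.79  2.26  0.01  1.16 -1.07] F [ 0.5 -0.5 -0.1] T [-0.09  0.22 -0.05] w 0.0427 t 23.5
23.5 [0.4397 0.101  0.2767] [ 0.055 -0.793  2.257  0.01   1.159 -1.068] [-0.04 -0.27 -1.09] [ 0.5 -0.5 -0.1]
```

View pics/w6c.png

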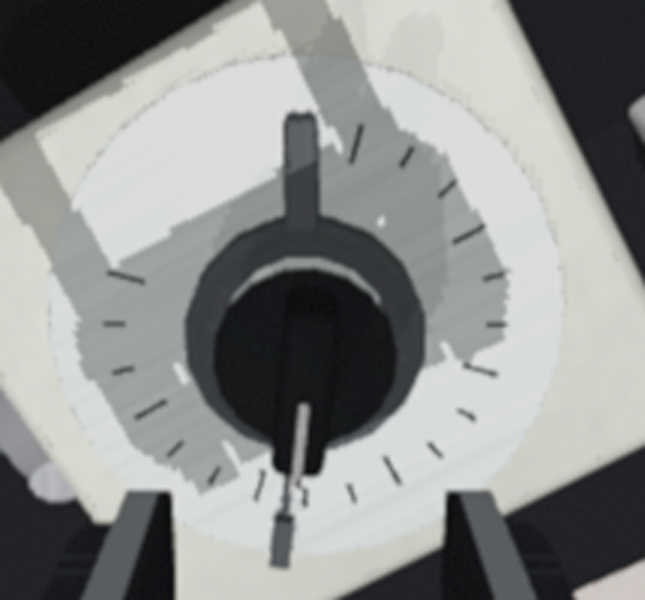

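The ear at (301,170) is in the same place relative to the dial tick at (356,143) as at the start, so the ring is tight. The pointer line, (304,405) to (288,500), continues into the clip at (282,545). The robot is clear of everything.

```bash
python3 -c "
from rig import arm
print(arm.hand_in())"
```

```text
the job is handed in; nothing more can be done
None
```

The stroke knob is now set in line with the clip, the lock ring is tight again, and the job is handed in at about 23.5 s. The hand-in gives no verdict, so success rests on my own checks below.

- **Loosening:** I pinched the ear and swung the ring to about 0.98–1.0 rad, judged from the tool's angle. I did not press it hard against the loose stop.
- **Setting:** I turned the knob from about +0.52 to -0.62 rad. After releasing it, a close-up showed the pointer line running straight through the clip, to within about 1°.
- **Tightening:** I swung the ring back until the ear pushed back with 11 N, more than the 6 N tightening takes. The tool angle was within 0.01 rad of where I first gripped the ear.
- **Final look:** The ear sits where it started relative to the dial ticks, and the pointer is still in line with the clip. The gripper is clear with no force on the wrist. I saw no sign of contact with the rack, tip box or bottle, but I did not re-measure where they stand.

One check disagreed: in the position fit, the clip's outer end appeared about 4 mm further out from the axis than I had assumed. That is along the radius, so it does not affect the angle I set.

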